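# Carry the bar caddy with a loose orange to the riser

### The job

Pick the bar caddy up by its brass handle, carrying the loose orange, the tumbler and the steel cup that stand in it. While you hold it at least 10 cm above the sideboard, tilt it gently to bring the orange to the middle of its lane and keep it steady there for five seconds without a break, never tipping the caddy steeply. Then set it down squarely in the middle of the marble riser, with the orange still resting near the middle of the lane, let go and move the hand clear; leave the candlestick alone.

Things in the scene. Friction and masses are not known exactly. Their poses are not given: they have to be found in the camera images.
- caddy: Open wooden bar caddy, 180 (x) x 320 (y) x 136 mm (z), about 0.45 kg. Origin: centre of its underside; z up, y along its length. Floor 6 mm thick; long walls 6 thick, 34 high; end walls 6 thick, 45 high. A divider 8 thick, 34 high along y at x = 0 parts the orange's lane (+x side) from the cup side (-x), which a cross wall at y = 0 splits in two pockets. Stands left or right of the robot.
- caddy_handle (a point): Centre of the caddy's brass handle, a bar along the caddy's y, 18 mm wide (x), 22 mm high, 170 mm long, straight above the divider: 125 mm above the caddy's underside, at its x = y = 0. Two 12 mm square posts carry it at y = -75 and +75 mm; grip it from above between them. Axes as the caddy.
- caddy_lane (a point): Middle of the orange's lane, on the lane's flat floor: 44 mm along the caddy's +x from its centre, y = 0, 6 mm above its underside. Axes as the caddy. The lane is 80 mm wide and 308 mm long inside, along y; the orange's centre rests 36 mm above this floor.
- orange: An orange, a ball of 72 mm diameter, about 0.18 kg; origin at its centre (its axes turn as it rolls). Lies loose in the lane, 50 to 85 mm from its middle towards the +y end at the start. It rolls along the lane with little resistance: it starts once the lane slopes by about 0.008 rad and accelerates at 5/7 g times the slope. Its centre can go 118 mm either side of the middle.
- tumbler: Clear glass tumbler, 62 mm across the rim, 78 mm high, 0.18 kg, standing loose in one of the caddy's two pockets. Origin at the centre of its underside, z up.
- shotcup: Steel measuring cup, 50 mm across the rim, 60 mm high, 0.10 kg, standing loose in the other pocket. Origin at the centre of its underside, z up.
- riser: White marble slab, fixed, 200 (x) x 340 (y) x 50 mm (z), level and flat on top with no lip. Origin at the centre of its underside on the sideboard, y along its length; its top lies at z = 50 mm. The caddy belongs centred on it with the long sides parallel (either way round).
- candlestick: Brass candlestick with a candle stub, 125 mm high, 68 mm across the foot, 0.45 kg, standing beyond the caddy and the riser near the middle of the sideboard. Origin at the centre of its underside, z up.
Things that resemble listed ones, but are neither listed nor needed, are in the scene too. What is shaped like the tumbler but green is not meant.

How it is judged:
By the outcome, as a careful person would: the job done as asked, in the order asked, and still so for the second after the job is handed in, with the robot touching nothing.
It also fails if it takes over 67 s, if anything falls off the work surface, if the arm or the gripper's body presses on something with over 40 N, if the wrist force passes 120 N, or if a joint passes its speed limit or range.

### The arm

A 6-joint arm with a two-finger parallel gripper is mounted at the origin on the work surface. World frame = base frame: x ahead of the robot, y to its left, z up, the work surface at z = 0. Lengths are in m, angles in degrees, forces in N, time in s.
With the tool pointing down it reaches from about 0.4 to 0.825 m from the base axis. Payload 7 kg.
Tool frame: the origin (TCP) lies midway between the tips of the shut fingers; the grasp point (between the pads) lies 19 mm behind it; z points along the fingers, y is the line along which they close (so a half turn about z gives the same grasp; the last joint's range is limited). The gripper opens to 88 mm and grips with 3 to 60 N. Pads are 19 mm wide; open, the fingers measure 130 mm over their backs; the gripper's body (78 mm by 193 mm) begins 47 mm behind the grasp point.
Start: joints at [-52.019, 20.546, 0.682, 0, -70.136, -16.507], TCP at [0.247, -0.628, 0.197] pointing down, gripper open.
Joint ranges: [-176.03, 176.03], [-82.01, 121.73], [-58.28, 71.71], [-173.87, 95.51], [-174.79, -0.11], [-173.66, 173.66]. Speed limits (degrees/s): [136.94, 136.94, 172.46, 180, 180, 180].

### API

Orientations are given as a 3x3 rotation matrix whose columns are the frame's x, y, z axes.
In Python, from rig import robot gives the robot as it stands. Calls block until the motion is done:
- robot.goto(position, orientation): joint-space move of the TCP to a pose.
- robot.servo_line(position, ori=None, speed=0.15): straight line of the TCP; ori=None keeps the orientation; speed is the mean speed in m/s.
- robot.movej(angles): joint-space move.
- robot.move_gripper(opening): opening from 0.0 (shut) to 1.0 (fully open); the grip force is fixed at half the most; returns when the fingers have stopped.
- robot.dwell(seconds).
- robot.ik(position, orientation): joint angles nearest the present ones, or None.
- robot.grab_frame(name): name is "scene" or "top"; returns (picture, depth): 420x560x3 uint8, red, green, blue; 420x560 float32, m along the optical axis (not along the pixel's ray), 0 where there is no reading.
- robot.camera_info(name): a dict with "vfov" (degrees; the focal length in pixels is half the picture's height over the tangent of half this angle, whatever the lens; pixels are square), "cx", "cy" (the principal point, pixels), "k1" (the pictures are not rectified: a ray, as slopes to the right and down, at radius r is drawn at 1 + k1 r^2 times it, then the intrinsics apply), "view" (4x4, takes a point from world to camera coordinates). Camera axes: x right, y down, z forward; pixel columns grow to the right and rows downward; lengths in m; the calibration is good to about 2 mm. A picture is of the moment at which its call begins. camera_info takes no time and is no camera call.
A pose or a line that the arm cannot do raises robot.Unreachable and nothing moves.
- robot.job_done(): hands the job in; it is judged then, once.
Readings, each from a call of its own:
- robot.read_t(): time.
- robot.read_qpos(): joint angles.
- robot.read_qvel(): joint speeds.
- robot.read_effort(): joint torques, N m.
- robot.read_position(): TCP position.
- robot.read_tcp_rot(): TCP orientation.
- robot.read_force(): force on the tool from outside, world axes, zero at the start.
- robot.read_ft_torque(): the same for the moment, N m.
- robot.read_grip_width(): opening from 0.0 (shut) to 1.0 (fully open).
- robot.read_finger_force(): force on a finger pad.
Only numpy, scipy, OpenCV 4.12 (cv2) and the standard library are available. Lean on these libraries where they do the work, as an engineer would, in place of code of your own. Each camera call takes 0.05 s, during which the arm holds its last target. There are 200 camera calls.

## Working session

There is one attempt and no reset: what is moved stays moved. The work goes in short steps, each a Python script; the robot and the scene stay as the last script left them, time stands still between calls to the robot, and variables do not carry over. Pictures are saved under pics/ and viewed, at most 10 in all, crops included, and the job is handed in when it is done.

```bash
ls; mkdir -p pics; python3 - <<'E'
from rig import robot
import cv2,numpy as np
for n in("scene","top"):
    p,d=robot.grab_frame(n); cv2.imwrite(f"pics/{n}0.png",p[...,::-1]); np.savez(f"{n}0.npz",p=p,d=d)
    c=robot.camera_info(n);print(n,c, (d>0).mean())
print(robot.read_t())
E
```

```text
pics
scene {'vfov': 50.087579015721786, 'cx': 288.9592808608054, 'cy': 205.17319166994693, 'k1': -0.02248641878843896, 'view': array([[ 0.22838249,  0.97342593,  0.01683412, -0.12198105],
       [ 0.68769261, -0.14905675, -0.71053568, -0.33678888],
       [-0.68914462,  0.17385061, -0.70345977,  1.38185033],
       [ 0.        ,  0.        ,  0.        ,  1.        ]])} 0.995812074829932
top {'vfov': 52.97767960127916, 'cx': 281.2007951243528, 'cy': 211.13975721098276, 'k1': -0.00225817562464597, 'view': array([[-0.00214372, -0.99975436, -0.02205969, -0.00372018],
       [-0.99400169,  0.00454245, -0.10927031,  0.57641092],
       [ 0.10934367,  0.02169313, -0.99376726,  0.86997641],
       [ 0.        ,  0.        ,  0.        ,  1.        ]])} 0.9959098639455782
0.1
```

View pics/scene0.png

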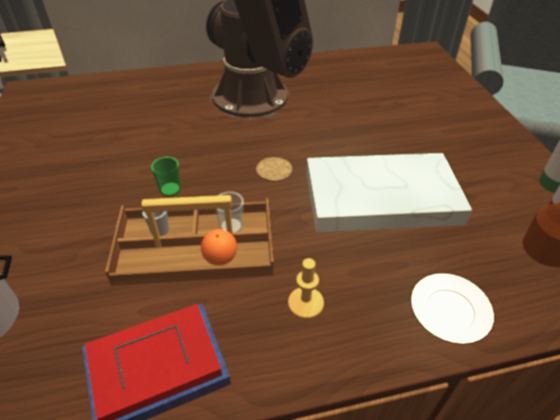

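View pics/top0.png

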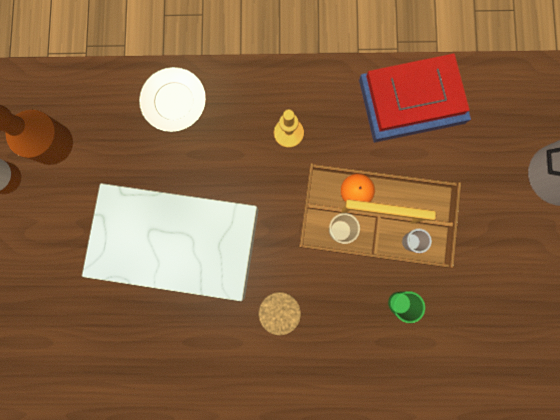

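The scene view looks back at the robot. The caddy is on the robot's right, with its handle at about (188,203) in scene and (390,210) in top. The riser is on the left, at about (387,190) in scene and (170,242) in top. The candlestick is at (289,130) in top and the orange at (358,189) in top, at the lane end nearer the riser.

```bash
cat > h.py <<'E'
from rig import robot
import cv2,numpy as np
def K(c):
    f=210/np.tan(np.radians(c['vfov']/2)); return np.array([[f,0,c['cx']],[0,f,c['cy']],[0,0,1.]]),np.array([c['k1'],0,0,0,0.])
def cloud(n,d):
    c=robot.camera_info(n);k,D=K(c);v,u=np.mgrid[:420,:560]
    r=cv2.undistortPoints(np.stack([u,v],-1).reshape(-1,1,2).astype(float),k,D).reshape(420,560,2)
    P=np.dstack([r*d[...,None],d]); V=c['view']; return (P-V[:3,3])@V[:3,:3]
def proj(n,X):
    c=robot.camera_info(n);k,D=K(c);V=c['view']
    return cv2.projectPoints(np.float64(X).reshape(-1,3),cv2.Rodrigues(V[:3,:3])[0],V[:3,3],k,D)[0].reshape(-1,2)
def hsv(p): return cv2.cvtColor(p,cv2.COLOR_RGB2HSV)
def orange(n,p,W,d):
    "orange centre from its visible surface: sphere fit, r=36 mm"
    h=hsv(p); m=(h[...,0]<14)&(h[...,1]>200)&(h[...,2]>120)&(d>0); return m
def sphere(Q,r=.036):
    from scipy.optimize import least_squares
    x0=np.median(Q,0)-[0,0,.02]
    return least_squares(lambda x:np.linalg.norm(Q-x,axis=1)-r,x0,loss='soft_l1',f_scale=.002).x
E
python3 - <<'E'
from h import *
np.set_printoptions(precision=4,suppress=True)
for n in("scene","top"):
    z=np.load(n+"0.npz");p,d=z['p'],z['d'];W=cloud(n,d);h=hsv(p);ok=d>0
    X,Y,Z=W[...,0],W[...,1],W[...,2]
    print(n,'table z',np.median(Z[ok&(abs(Z)<.02)]))
    m=ok&(abs(Z-.05)<.008)&(Y>.03)&(Y<.6)&(X>.2)&(X<.75)&(h[...,1]<60)
    k,l,s,_=cv2.connectedComponentsWithStats(m.astype(np.uint8));i=1+s[1:,4].argmax();m=l==i
    Q=W[m];r=cv2.minAreaRect(Q[:,:2].astype(np.float32));print('riser',r,np.median(Q[:,2]))
    m=ok&(Z>.105)&(Z<.16)&(Y<-.05)&(Y>-.6)&(h[...,0]>15)&(h[...,0]<35)&(h[...,1]>120)&(X<.62)
    Q=W[m]; q=Q[Q[:,2]>.128];r=cv2.minAreaRect(q[:,:2].astype(np.float32));print('handle',r,q.mean(0),np.percentile(Q[:,2],[50,90,98]),len(q))
    m=ok&(Z>.022)&(Z<.055)&(Y<-.05)&(Y>-.5)&(X>.3)&(X<.66)&(h[...,0]<25)&(h[...,2]<230)
    k,l,s,_=cv2.connectedComponentsWithStats(m.astype(np.uint8));print(s[1:][s[1:,4]>60])
    i=1+s[1:,4].argmax();r=cv2.minAreaRect(W[l==i][:,:2].astype(np.float32));print('caddy',r)
    om=orange(n,p,W,d)&(Z>.02)&(Y>-.5)&(Y<0)&(X<.62);print('orange',sphere(W[om]),om.sum())
    m=ok&(Z>.06)&(Z<.15)&(X>.55)&(abs(Y)<.12);print('candle',W[m].mean(0),Z[m].max())
E
```

```text
scene table z 0.0006041521075755894
riser ((0.5148273706436157, 0.23012688755989075), (0.3423534631729126, 0.20573608577251434), 81.26612091064453) 0.049878358982285466
handle ((0.570667028427124, -0.21326494216918945), (0.1681137979030609, 0.020572036504745483), 82.23285675048828) [ 0.5727 -0.2133  0.1344] [0.1337 0.1368 0.1378] 765
[[ 218  202   54   53  674]
 [ 105  206  102   73 1920]
 [ 201  243   36   23  314]]
caddy ((0.5613596439361572, -0.27704912424087524), (0.19011905789375305, 0.18200883269309998), 81.89214324951172)
orange [ 0.6151 -0.1707  0.0335] 5
candle [ 0.7441 -0.0327  0.0943] 0.1277905468668898
top table z -0.0001756423820626697
riser ((0.51287442445755, 0.2283344268798828), (0.3407830595970154, 0.19950014352798462), 81.46864318847656) 0.04981096380072344
handle ((0.5675862431526184, -0.2140980064868927), (0.1682273894548416, 0.01842595264315605), 82.09051513671875) [ 0.567  -0.2139  0.1348] [0.1348 0.1369 0.138 ] 865
[[ 303  172  158   96 2190]
 [ 332  218   23   23  114]
 [ 413  232   15   19  122]]
caddy ((0.5675978660583496, -0.21515803039073944), (0.3209550082683563, 0.18035070598125458), 82.0805892944336)
orange [ 0.6187 -0.1675  0.0412] 178
candle [ 0.7402 -0.028   0.0962] 0.12744774076007248
```

```bash
cat >> h.py <<'E'
from scipy.spatial.transform import Rotation as Ro
FL=1
def tool(yaw,tilt=0.,roll=0.):
    "radians; caddy pose -> tool rotation"
    C=(Ro.from_euler('z',yaw)*Ro.from_euler('x',tilt)*Ro.from_euler('y',roll)).as_matrix()
    return C@np.array([[0,FL,0],[FL,0,0],[0,0,-1.]])
def C(yaw): return Ro.from_euler('z',yaw).as_matrix()
CAD=np.array([.5685,-.2143,0]);CY=np.radians(-7.9)
RIS=np.array([.5136,.2290,.05]);RY=np.radians(-8.6)
GO=np.array([0,.007,.125-.019])  # tcp in caddy frame
E
python3 - <<'E'
import h;from h import *
np.set_printoptions(precision=1,suppress=True)
for f in(1,-1):
    h.FL=f
    for c,y in((CAD,CY),(RIS,RY)):
        for dz in(0,.13): print(f,robot.ik(c+C(y)@GO+[0,0,dz],tool(y)))
E
```

```text
1 None
1 None
1 [ 44.4  12.1 -16.7   0.  -61.2 127. ]
1 [ 44.4   7.7  -4.9   0.  -77.4 127. ]
-1 [ -1.6  18.3 -15.3   0.  -56.4  -6.3]
-1 [ -1.6  12.8  -5.    0.  -72.2  -6.3]
-1 [ 44.4  12.1 -16.7   0.  -61.2 -53. ]
-1 [ 44.4   7.7  -4.9   0.  -77.4 -53. ]
```

```bash
sed -i 's/^FL=1/FL=-1/' h.py; python3 - <<'E'
from h import *
T=robot.read_t
g=CAD+C(CY)@GO
robot.move_gripper(.6);print(T())
robot.goto(g+[0,0,.09],tool(CY));print(T())
p,d=robot.grab_frame("scene");cv2.imwrite("pics/a.png",p[...,::-1])
robot.servo_line(g+[0,0,.03],speed=.1);print(T(),robot.read_force())
p,d=robot.grab_frame("scene");cv2.imwrite("pics/b.png",cv2.resize(p[120:300,80:300,::-1],None,fx=3,fy=3))
E
```

```text
0.8917
2.8083
3.6083 [0.24669472 0.09563105 0.80453261]
```

View pics/b.png

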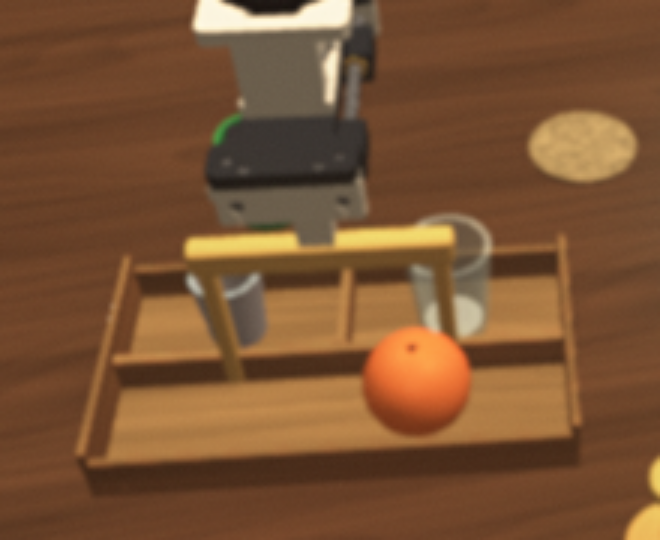

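Crop of the scene view: the handle runs from (190,250) to (450,240) in the crop, the finger tip sits at about (315,235), and the orange at (417,380). I'll check the finger geometry by projection.

```bash
python3 - <<'E'
from h import *
np.set_printoptions(precision=4,suppress=True)
t=robot.read_position();R=robot.read_tcp_rot();print(t,R,robot.read_grip_width())
w=.088*robot.read_grip_width()/2
P=[t,t+R[:,1]*w,t-R[:,1]*w, t+R[:,1]*(w+.02),t-R[:,1]*(w+.02)]
print((proj("scene",P)-[80,120])*3)
p,d=robot.grab_frame("top");cv2.imwrite("pics/c.png",cv2.resize(p[140:290,270:490,::-1],None,fx=3,fy=3))
E
```

```text
[ 0.57   -0.2076  0.1368] [[-0.1373 -0.9905  0.0012]
 [-0.9905  0.1373 -0.0003]
 [ 0.0002 -0.0012 -1.    ]] 0.5966805819268152
[[325.7785 238.1682]
 [328.4279 210.226 ]
 [323.0181 267.3485]
 [330.3756 189.7238]
 [320.8364 290.4591]]
```

View pics/c.png

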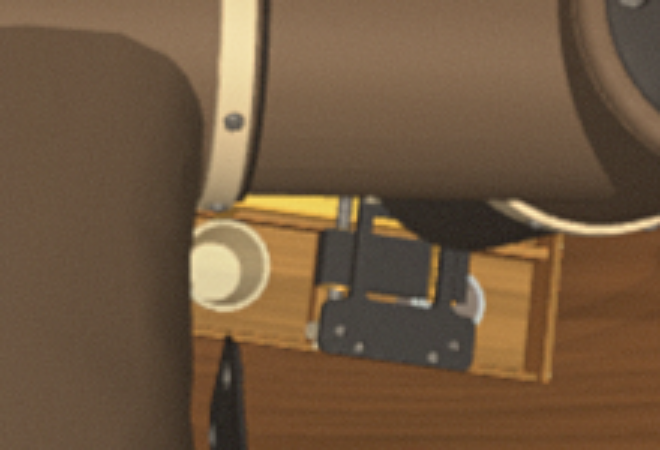

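The top view is mostly blocked by the arm; a finger shows at about (345,215) in the crop, by the bar. I'll use the scene depth to locate the near finger.

```bash
python3 - <<'E'
from h import *
np.set_printoptions(precision=3,suppress=True,linewidth=150)
p,d=robot.grab_frame("scene");W=cloud("scene",d)
t=robot.read_position();R=robot.read_tcp_rot()
for v in range(184,212,2): print(v,[tuple((( W[v,u]-t)@R).round(3)) for u in(180,185,188)],p[v,185])
E
```

```text
184 [(np.float64(-0.01), np.float64(-0.094), np.float64(-0.123)), (np.float64(-0.017), np.float64(-0.093), np.float64(-0.122)), (np.float64(-0.022), np.float64(-0.094), np.float64(-0.122))] [107  94  75]
186 [(np.float64(-0.007), np.float64(-0.086), np.float64(-0.112)), (np.float64(-0.015), np.float64(-0.087), np.float64(-0.112)), (np.float64(-0.02), np.float64(-0.086), np.float64(-0.111))] [108  95  77]
188 [(np.float64(-0.007), np.float64(-0.088), np.float64(-0.109)), (np.float64(-0.015), np.float64(-0.089), np.float64(-0.109)), (np.float64(-0.02), np.float64(-0.088), np.float64(-0.108))] [107  94  76]
190 [(np.float64(-0.006), np.float64(-0.087), np.float64(-0.104)), (np.float64(-0.014), np.float64(-0.088), np.float64(-0.104)), (np.float64(-0.019), np.float64(-0.088), np.float64(-0.104))] [109  95  77]
192 [(np.float64(-0.006), np.float64(-0.089), np.float64(-0.102)), (np.float64(-0.013), np.float64(-0.086), np.float64(-0.099)), (np.float64(-0.019), np.float64(-0.089), np.float64(-0.1))] [108  95  76]
194 [(np.float64(0.005), np.float64(-0.043), np.float64(-0.055)), (np.float64(-0
[... 1021 characters left out ...]
.float64(-0.007), np.float64(0.005)), (np.float64(0.001), np.float64(-0.009), np.float64(0.004))] [159 113  56]
206 [(np.float64(0.017), np.float64(-0.01), np.float64(0.007)), (np.float64(0.008), np.float64(-0.007), np.float64(0.01)), (np.float64(0.002), np.float64(-0.007), np.float64(0.01))] [111  79  41]
208 [(np.float64(0.017), np.float64(-0.012), np.float64(0.01)), (np.float64(0.009), np.float64(-0.006), np.float64(0.016)), (np.float64(0.003), np.float64(-0.009), np.float64(0.015))] [108  75  37]
210 [(np.float64(0.018), np.float64(-0.009), np.float64(0.019)), (np.float64(0.009), np.float64(-0.009), np.float64(0.02)), (np.float64(0.004), np.float64(-0.007), np.float64(0.021))] [91 61 33]
```

```bash
python3 - <<'E'
from h import *
np.set_printoptions(precision=3,suppress=True,linewidth=150)
t=robot.read_position();robot.servo_line(t+[0,0,.05],speed=.1)
robot.move_gripper(.3);print(robot.read_t(),robot.read_grip_width())
p,d=robot.grab_frame("scene");W=cloud("scene",d)
t=robot.read_position();R=robot.read_tcp_rot();print(t)
Q=(W-t)@R;m=(d>0)&(abs(Q[...,0])<.008)&(abs(Q[...,1])<.06)&(abs(Q[...,2]+.03)<.05);q=Q[m];q=q[q[:,2].argsort()];print(q[-30::2,1:])
m=(d>0)&(abs(Q[...,0])<.008)&(abs(Q[...,1])<.1)&(Q[...,2]<-.045)&(Q[...,2]>-.12);print(q[::8,1:][:12])
cv2.imwrite("pics/d.png",cv2.resize(p[90:270,80:300,::-1],None,fx=3,fy=3,interpolation=cv2.INTER_CUBIC))
print((proj("scene",[t,t-R[:,1]*.013])-[80,90])*3)
E
```

```text
5.1 0.2959428230083981
[ 0.57  -0.207  0.187]
[[-0.029 -0.039]
 [-0.026 -0.039]
 [-0.029 -0.038]
 [-0.028 -0.038]
 [-0.029 -0.038]
 [-0.028 -0.038]
 [-0.027 -0.037]
 [-0.029 -0.036]
 [-0.028 -0.035]
 [-0.028 -0.035]
 [-0.028 -0.035]
 [-0.028 -0.033]
 [-0.028 -0.033]
 [-0.027 -0.033]
 [-0.027 -0.032]]
[[-0.029 -0.048]
 [-0.028 -0.044]
 [-0.029 -0.043]
 [-0.029 -0.041]
 [-0.029 -0.039]
 [-0.03  -0.037]
 [-0.028 -0.035]
 [-0.027 -0.032]]
[[314.456 269.083]
 [312.91  283.338]]
```

View pics/d.png

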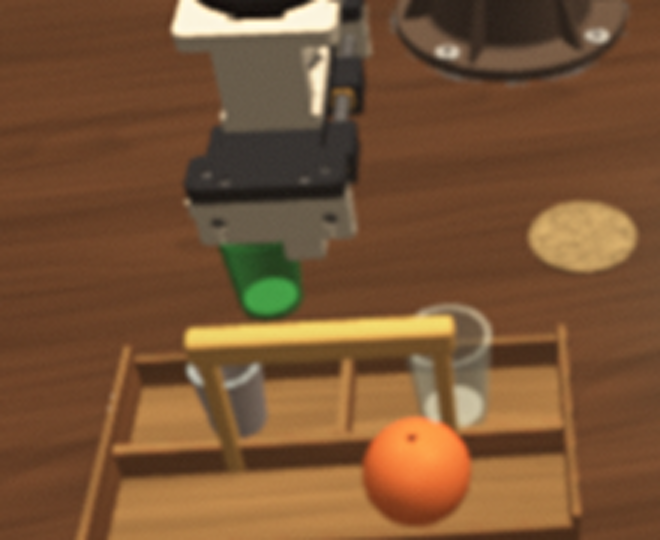

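The whole gripper appears about 32 mm higher than the reported TCP implies: the finger end is at about (315,255) in the crop, where (314,270–283) was expected. I'll cross-check with the top camera while descending in guarded steps.

```bash
python3 - <<'E'
from h import *
np.set_printoptions(precision=3,suppress=True,linewidth=150)
t=robot.read_position();R=robot.read_tcp_rot()
for n in("scene","top"):
    p,d=robot.grab_frame(n);Q=(cloud(n,d)-t)@R
    m=(d>0)&(abs(Q[...,0])<.06)&(abs(Q[...,1])<.12)&(Q[...,2]<-.0)&(Q[...,2]>-.2)
    for a in np.arange(-.2,0,.01):
        q=Q[m&(Q[...,2]>=a)&(Q[...,2]<a+.01)]
        if len(q)>5: print(n,round(a,3),len(q),np.percentile(q[:,0],[2,98]),np.percentile(q[:,1],[2,98]))
# fingers: FK sanity, mount axis
print(robot.read_qpos())
E
```

```text
scene -0.2 732 [-0.041  0.036] [-0.05  -0.001]
scene -0.19 261 [-0.041  0.033] [-0.051 -0.009]
scene -0.18 200 [-0.024  0.02 ] [-0.051 -0.009]
scene -0.17 189 [-0.024  0.02 ] [-0.051 -0.034]
scene -0.16 194 [-0.024  0.019] [-0.051 -0.006]
scene -0.15 290 [-0.027  0.023] [-0.092  0.011]
scene -0.14 1246 [-0.04   0.034] [-0.097  0.083]
scene -0.13 344 [-0.041  0.036] [-0.096  0.08 ]
scene -0.12 487 [-0.041  0.036] [-0.09   0.082]
scene -0.11 362 [-0.041  0.035] [-0.09   0.083]
scene -0.1 108 [-0.039  0.035] [-0.089  0.082]
scene -0.05 44 [-0.013  0.008] [-0.031 -0.024]
scene -0.04 43 [-0.013  0.009] [-0.03  -0.026]
top -0.16 10 [-0.021 -0.019] [0.013 0.018]
top -0.15 53 [-0.027  0.031] [0.012 0.096]
top -0.14 1560 [-0.037  0.037] [0.02  0.097]
top -0.13 171 [-0.038  0.034] [0.021 0.094]
top -0.12 664 [-0.038  0.037] [0.012 0.067]
top -0.11 61 [-0.038  0.036] [0.01  0.087]
top -0.1 13 [-0.037  0.014] [0.025 0.077]
[ -1.567  14.536  -9.175  -0.002 -66.286  -6.333]
```

```bash
python3 - <<'E'
from h import *
robot.move_gripper(.6)
g=CAD+C(CY)@GO; g[2]=.118
robot.servo_line(g,speed=.12);print(robot.read_force())
robot.move_gripper(.12);print(robot.read_t(),robot.read_grip_width(),robot.read_finger_force(),robot.read_position())
E
```

```text
[ 0.82172357 -0.09220398  0.55602931]
7.5333 0.11917783793167666 0.0 [ 0.56947963 -0.20737896  0.11800993]
```

The fingers closed on nothing, so the tips really are about 31 mm above the reported TCP. I'll correct the offset and grasp.

```bash
sed -i 's/^GO=.*/GO=np.array([0,.007,.076])/' h.py; cat >> h.py <<'E'
def look(G=GO,save=None):
    "scene view: orange in the caddy frame implied by tool, and caddy slope from lane walls"
    p,d=robot.grab_frame("scene");W=cloud("scene",d);t=robot.read_position();R=robot.read_tcp_rot()
    Cm=R@np.array([[0,FL,0],[FL,0,0],[0,0,-1.]]).T; Q=(W-t)@Cm+G   # caddy coords
    h=hsv(p);box=(d>0)&(abs(Q[...,1])<.16)&(Q[...,0]>0)&(Q[...,0]<.1)&(Q[...,2]<.1)&(Q[...,2]>.01)
    m=box&((h[...,0]<12)|(h[...,0]>174))&(h[...,1]>190)&(h[...,2]>150)
    o=sphere(Q[m]) if m.sum()>20 else None
    w=(d>0)&(abs(Q[...,1])<.14)&(abs(Q[...,0]-.087)<.008)&(abs(Q[...,2]-.034)<.012)
    f=(d>0)&(abs(Q[...,1])<.14)&(abs(Q[...,0]-.045)<.03)&(abs(Q[...,2]-.006)<.012)
    def slope(a):
        q=Q[a]
        for _ in range(3):
            A=np.c_[q[:,1],q[:,0],np.ones(len(q))];c=np.linalg.lstsq(A,q[:,2],rcond=None)[0];r=q[:,2]-A@c;q=q[abs(r)<max(.002,2*r.std())]
        return c[0],c[1],c[2],len(q)
    if save: cv2.imwrite(save,p[...,::-1])
    return robot.read_t(),o,slope(f),m.sum()
E
python3 - <<'E'
from h import *
np.set_printoptions(precision=4,suppress=True)
robot.move_gripper(.6)
g=CAD+C(CY)@GO
robot.servo_line(g,speed=.08);print(robot.read_t(),robot.read_force(),robot.read_position())
print(look(save="pics/e.png"))
E
```

```text
9.0833 [ 0.2146  0.3726 -0.2679] [ 0.5697 -0.2075  0.0761]
(9.1333, array([0.0436, 0.0556, 0.0408]), (np.float64(-0.0012096516671480427), np.float64(0.0076331583317747285), np.float64(0.005384746733754709), 1817), np.int64(490))
```

View pics/e.png

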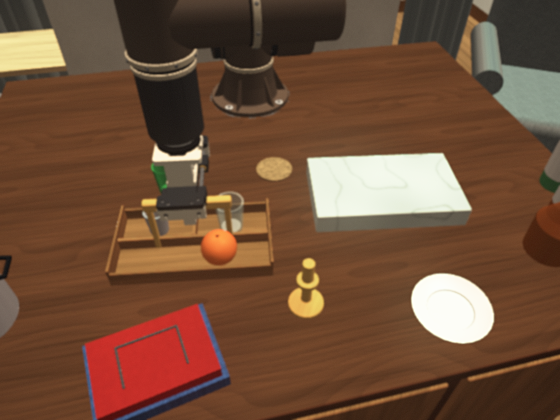

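The gripper now straddles the handle at about (185,200), with the orange at (219,246). Next: grip and lift.

```bash
python3 - <<'E'
from h import *
np.set_printoptions(precision=4,suppress=True)
robot.move_gripper(0);print(robot.read_t(),robot.read_grip_width(),robot.read_finger_force())
t=robot.read_position();print(t);R=tool(CY)
robot.servo_line(t+[0,0,.03],ori=R,speed=.03);print(look(),robot.read_force())
robot.servo_line(t+[0,0,.165],ori=R,speed=.07);print(look(),robot.read_force(),robot.read_ft_torque())
t0=robot.read_t();robot.servo_line(robot.read_position(),ori=tool(CY,.01),speed=.05);print(robot.read_t()-t0)
print(look(save="pics/f.png"));robot.dwell(.1);print(look())
E
```

```text
9.7917 0.20243010989159066 29.99967187643051
[ 0.5702 -0.2074  0.0761]
(11.0, array([0.0433, 0.0554, 0.0415]), (np.float64(-0.0017756900589688137), np.float64(0.005812080947613792), np.float64(0.005751607853464058), 1809), np.int64(508)) [ 0.3646 -0.4257 -9.1   ]
(13.125, array([0.0434, 0.0554, 0.0414]), (np.float64(-0.0012971600117430244), np.float64(0.004475029244121966), np.float64(0.0058620728375627295), 1908), np.int64(641)) [-0.3643  1.4346 -8.9328] [-0.0424  0.0912  0.0189]
0.25
(13.425, array([0.0433, 0.0552, 0.0414]), (np.float64(-0.001857256059148594), np.float64(0.004328965546193104), np.float64(0.005776733381395295), 1911), np.int64(641))
(13.575, array([0.0434, 0.0549, 0.0412]), (np.float64(-0.0029010629387459966), np.float64(0.003404528576508568), np.float64(0.005919296031958255), 1877), np.int64(638))
```

View pics/f.png

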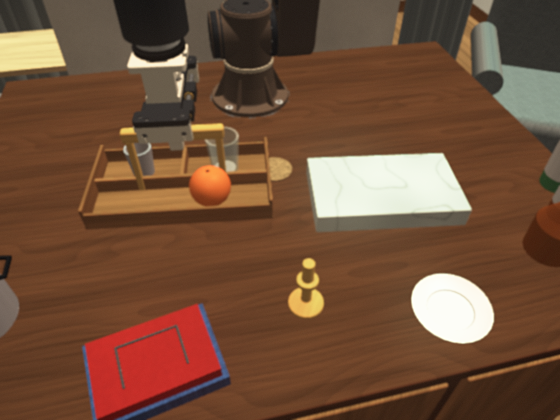

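The caddy is held level above the sideboard with its contents standing and the orange at (210,186). Now I'll carry it slowly over the riser, then balance.

```bash
python3 - <<'E'
from h import *
np.set_printoptions(precision=4,suppress=True)
t=robot.read_position();robot.servo_line(t,ori=tool(CY),speed=.05);robot.dwell(.3);print(look())
g=RIS+C(RY)@GO;g[2]=.241
robot.servo_line(g,ori=tool(RY),speed=.06)
print(look(save="pics/g.png"),robot.read_position());robot.dwell(.2);print(look())
E
```

```text
(14.175, array([0.0433, 0.0547, 0.0413]), (np.float64(-0.0021398155666391486), np.float64(0.009199669281958693), np.float64(0.005643118553044962), 1893), np.int64(649))
(21.825, array([0.0429, 0.0551, 0.0425]), (np.float64(-0.0008260286833566765), np.float64(0.009558200759490043), np.float64(0.005742707372105138), 1050), np.int64(431)) [0.5146 0.2359 0.241 ]
(22.075, array([0.0432, 0.055 , 0.0422]), (np.float64(-0.0010007165679803724), np.float64(0.0026718479306601104), np.float64(0.005926499822693916), 1039), np.int64(436))
```

View pics/g.png

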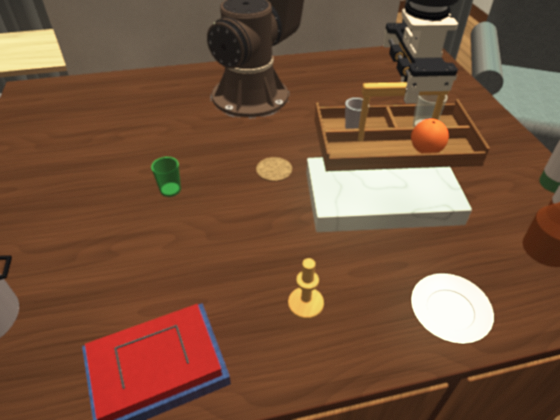

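The caddy is over the riser and level; the orange, at (430,137), did not roll. Balancing now.

```bash
python3 - <<'E'
from h import *
g=RIS+C(RY)@GO;g[2]=.241
pt=py=None;still=0
for i in range(60):
    T,o,s,n=look();y=o[1];v=0 if py is None else (y-py)/(T-pt);pt,py=T,y
    if abs(y)<.008 and abs(v)<.012: tilt=0;still+=1
    else:
        still=0
        vs=np.clip(-.8*y,-.035,.035);a=(vs-v)/.6
        tilt=np.clip(-a/7+(.007 if vs<0 else -.007)*(1 if (vs-v)*vs>-.0 else -0.3),-.03,.03)
    print(f"{T:.2f} y{1e3*y:.1f} v{1e3*v:.1f} tilt{tilt:.4f} s{s[0]:.4f}")
    if still>=4: break
    if not(tilt==0 and still>1): robot.servo_line(g,ori=tool(RY,tilt),speed=.05)
    else: robot.dwell(.25)
    if T>42: break
E
```

```text
22.12 y55.0 v0.0 tilt0.0153 s-0.0008
22.43 y54.6 v-1.5 tilt0.0150 s-0.0007
22.73 y51.7 v-9.4 tilt0.0131 s-0.0016
23.02 y49.1 v-8.9 tilt0.0132 s-0.0008
23.32 y47.4 v-5.5 tilt0.0140 s-0.0010
23.62 y46.4 v-3.4 tilt0.0145 s-0.0010
23.93 y44.9 v-5.1 tilt0.0141 s-0.0010
24.23 y43.2 v-5.5 tilt0.0139 s-0.0012
24.52 y41.2 v-6.8 tilt0.0132 s-0.0006
24.82 y40.0 v-4.1 tilt0.0136 s-0.0006
25.12 y38.2 v-6.0 tilt0.0128 s-0.0004
25.43 y37.1 v-3.5 tilt0.0132 s-0.0002
25.73 y36.1 v-3.3 tilt0.0131 s-0.0009
26.02 y35.5 v-2.1 tilt0.0133 s-0.0005
26.32 y35.0 v-1.6 tilt0.0133 s-0.0007
26.62 y34.5 v-1.6 tilt0.0132 s-0.0008
26.93 y33.9 v-2.1 tilt0.0130 s-0.0006
27.23 y33.3 v-2.1 tilt0.0128 s-0.0003
27.52 y32.8 v-1.4 tilt0.0129 s-0.0003
27.82 y32.8 v-0.0 tilt0.0132 s0.0003
28.12 y32.5 v-1.0 tilt0.0130 s-0.0003
28.43 y32.4 v-0.4 tilt0.0131 s0.0000
28.73 y32.2 v-0.9 tilt0.0129 s0.0006
29.02 y32.0 v-0.6 tilt0.0129 s0.0005
29.32 y31.6 v-1.2 tilt0.0127 s-0.0007
29.62 y31.6 v0.0 tilt0.0130 s-0.0011
29.93 y31.8 v0.6 tilt0.0132 s-0.0007
30.23 y31.5 v-0.9 tilt0.0128 s-0.0003
30.52 y31.5 v-0.1 tilt0.0130 s0.0001
30.82 
[... 453 characters left out ...]
8 v-0.0 tilt0.0129 s-0.0002
34.73 y30.6 v-0.6 tilt0.0127 s-0.0006
35.02 y30.5 v-0.3 tilt0.0127 s-0.0000
35.33 y30.6 v0.4 tilt0.0129 s0.0004
35.62 y30.6 v-0.2 tilt0.0128 s-0.0003
35.92 y30.6 v0.0 tilt0.0128 s-0.0001
36.23 y30.6 v0.1 tilt0.0129 s-0.0003
36.52 y30.6 v-0.1 tilt0.0128 s-0.0003
36.83 y30.4 v-0.7 tilt0.0126 s-0.0007
37.12 y30.5 v0.4 tilt0.0129 s-0.0005
37.42 y30.6 v0.3 tilt0.0129 s-0.0004
37.73 y30.5 v-0.5 tilt0.0127 s-0.0000
38.02 y30.4 v-0.2 tilt0.0127 s-0.0006
38.33 y30.6 v0.6 tilt0.0130 s0.0001
38.62 y30.2 v-1.2 tilt0.0125 s-0.0006
38.92 y30.4 v0.6 tilt0.0129 s0.0004
39.23 y30.5 v0.4 tilt0.0129 s-0.0001
39.52 y30.2 v-1.1 tilt0.0125 s-0.0004
39.83 y30.1 v-0.3 tilt0.0127 s-0.0009
```

```bash
python3 - <<'E'
from h import *
np.set_printoptions(precision=4,suppress=True)
R=robot.read_tcp_rot();print(R, tool(RY,.0127),robot.read_t(),robot.read_position())
r=C(RY).T@R@np.array([[0,FL,0],[FL,0,0],[0,0,-1.]]).T;print(r)
E
```

```text
[[-0.1495 -0.9888  0.0019]
 [-0.9887  0.1496  0.0125]
 [-0.0126  0.     -0.9999]] [[-0.1495 -0.9888  0.0019]
 [-0.9887  0.1495  0.0126]
 [-0.0127  0.     -0.9999]] 40.075 [0.5146 0.2359 0.241 ]
[[ 1.      0.      0.    ]
 [-0.      0.9999 -0.0126]
 [-0.      0.0126  0.9999]]
```

```bash
python3 - <<'E'
from h import *
g=RIS+C(RY)@GO;g[2]=.241
pt=py=None;still=0;I=0;b=.004
for i in range(40):
    T,o,s,n=look();y=o[1];v=0 if py is None else (y-py)/(T-pt);pt,py=T,y
    if abs(y)<.007 and abs(v)<.02: tilt=b;still+=1
    else:
        still=0;sg=-np.sign(y);vs=sg*np.clip(1.*abs(y),.012,.03);a=(vs-v)/.5
        if abs(v)<.004 and i>1: I+=.0015
        if v*sg>0.02: I=0
        mv=np.sign(v) if abs(v)>.006 else sg
        tilt=np.clip(b-a/7-.008*mv-I*sg,-.035,.035)
    print(f"{T:.2f} y{1e3*y:.1f} v{1e3*v:.1f} tilt{tilt:.4f} I{I:.4f}")
    if still>=4 or T>50: break
    robot.servo_line(g,ori=tool(RY,tilt),speed=.05)
E
```

```text
40.12 y30.0 v0.0 tilt0.0206 I0.0000
40.42 y28.7 v-4.4 tilt0.0189 I0.0000
40.73 y23.3 v-18.0 tilt0.0135 I0.0000
41.02 y16.0 v-24.2 tilt0.0097 I0.0000
41.33 y10.0 v-20.2 tilt0.0097 I0.0000
41.62 y6.2 v-12.4 tilt0.0040 I0.0000
41.92 y5.2 v-3.4 tilt0.0040 I0.0000
42.23 y5.1 v-0.3 tilt0.0040 I0.0000
42.52 y5.4 v0.8 tilt0.0040 I0.0000
```

The orange is steady 5 mm from the middle. I'll hold it there and check the caddy's pose from the top view meanwhile.

```bash
python3 - <<'E'
from h import *
np.set_printoptions(precision=4,suppress=True)
robot.dwell(5.3)
for n in("top","scene"):
    p,d=robot.grab_frame(n);W=cloud(n,d);Z=W[...,2];h=hsv(p)
    m=(d>0)&(Z>.188)&(Z<.214)&(W[...,1]>.03)&(W[...,1]<.45)&(W[...,0]>.38)&(W[...,0]<.66)&(h[...,0]<25)&(h[...,1]>60)
    # fit long outer wall (+x) and both end walls in caddy frame about RIS
    Q=(W[m]-[RIS[0],RIS[1],0])@C(RY)
    print(n,m.sum(),np.percentile(Q[:,0],[.5,1,50,99,99.5]),np.percentile(Q[:,1],[.5,1,50,99,99.5]))
    w=Q[(Q[:,0]>.078)&(Q[:,0]<.1)&(abs(Q[:,1])<.15)]
    if len(w)>20:
        c=np.polyfit(w[:,1],w[:,0],1);print('+x wall: yaw off(deg)',-np.degrees(c[0]),'x',c[1],len(w))
    cv2.imwrite(f"pics/h_{n}.png",p[...,::-1])
    z=np.load(n+"0.npz");W0=cloud(n,z['d']);m=(abs(W0[...,2]-.05)<.006)&(hsv(z['p'])[...,1]<60)&(W0[...,1]>.03)&(W0[...,1]<.42)&(W0[...,0]<.65)&(W0[...,0]>.38)
    q=(W0[m]-[RIS[0],RIS[1],0])@C(RY);print('riser',np.percentile(q[:,0],[.5,99.5]),np.percentile(q[:,1],[.5,99.5]))
print(look(),robot.read_t())
E
```

```text
top 2339 [-0.0915 -0.0913 -0.0164  0.0878  0.0881] [-0.1607 -0.1607 -0.0609  0.1564  0.1571]
+x wall: yaw off(deg) 0.0680610585703665 x 0.08468477437962466 457
riser [-0.0992  0.0977] [-0.1697  0.1662]
scene 3434 [-0.0895 -0.0881  0.006   0.0913  0.0917] [-0.1592 -0.1591  0.0038  0.1602  0.1608]
+x wall: yaw off(deg) -0.03612098734244802 x 0.0888669288586052 893
riser [-0.0969  0.1019] [-0.1686  0.1685]
(47.975, array([0.0405, 0.0053, 0.0423]), (np.float64(0.0009989800662081705), np.float64(0.008174174580145448), np.float64(0.005756287778557283), 1067), np.int64(426)) 47.975
```

View pics/h_top.png

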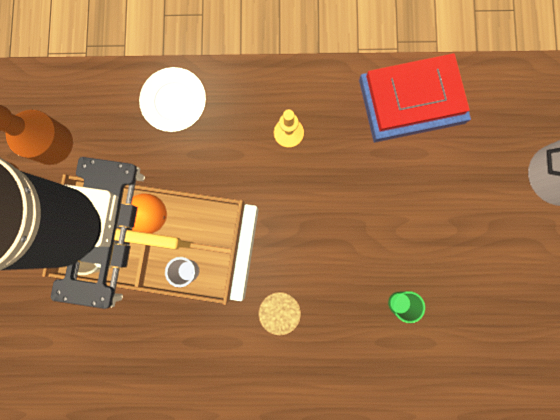

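The top view shows the caddy centred over the riser to about 1 mm, the orange at (148,213), and the cup standing. Lowering now.

```bash
python3 - <<'E'
from h import *
np.set_printoptions(precision=4,suppress=True)
robot.dwell(.3)
g=RIS+C(RY)@(GO+[.001,0,0]);R=tool(RY,.004)
g[2]=.130;robot.servo_line(g,ori=R,speed=.055);print(robot.read_t(),robot.read_force())
for i in range(10):
    g[2]-=.0015;robot.servo_line(g,ori=R,speed=.006)
    f=robot.read_force()[2];print(f"{robot.read_t():.2f} {g[2]:.4f} {f:.1f}")
    if f>-5: break
print(look(),robot.read_t())
E
```

```text
50.4417 [-0.0325 -0.6536 -9.1588]
50.84 0.1285 -8.3
51.24 0.1270 -8.8
51.64 0.1255 -1.1
(51.6917, array([0.0406, 0.0047, 0.042 ]), (np.float64(-0.004205722964941903), np.float64(0.010582557399978175), np.float64(0.005513796003026442), 1134), np.int64(352)) 51.6917
```

```bash
python3 - <<'E'
from h import *
np.set_printoptions(precision=4,suppress=True)
robot.move_gripper(.55);print(robot.read_t(),robot.read_grip_width(),robot.read_force());print(look())
t=robot.read_position();robot.servo_line(t+[0,0,.13],speed=.12);print(robot.read_t())
p,d=robot.grab_frame("scene");cv2.imwrite("pics/i.png",p[...,::-1])
W=cloud("scene",d);Q=(W-RIS)@C(RY);h=hsv(p)
m=(abs(Q[...,0])<.1)&(abs(Q[...,1])<.165)&(abs(Q[...,2]-.036)<.012)&(d>0)
q=Q[m];print(np.percentile(q[:,0],[.5,99.5]),np.percentile(q[:,1],[.5,99.5]))
w=q[(q[:,0]>.08)&(abs(q[:,1])<.15)];c=np.polyfit(w[:,1],w[:,0],1);print('yaw',-np.degrees(c[0]),c[1])
b=(d>0)&(abs(Q[...,1])<.16)&(Q[...,0]>0)&(Q[...,2]<.1)&(Q[...,2]>.01)&((h[...,0]<12)|(h[...,0]>174))&(h[...,1]>190)&(h[...,2]>150)
print('orange',sphere(Q[b]))
E
```

```text
52.425 0.5481397220435005 [0.0077 0.055  0.1444]
(52.475, array([0.0408, 0.005 , 0.0425]), (np.float64(-0.004227013876975709), np.float64(0.007051621903866671), np.float64(0.006378596870502091), 1112), np.int64(354))
53.7083
[-0.0879  0.0931] [-0.1595  0.1605]
yaw -0.11384413128477734 0.08997416181095874
orange [0.0417 0.0053 0.0422]
```

View pics/i.png

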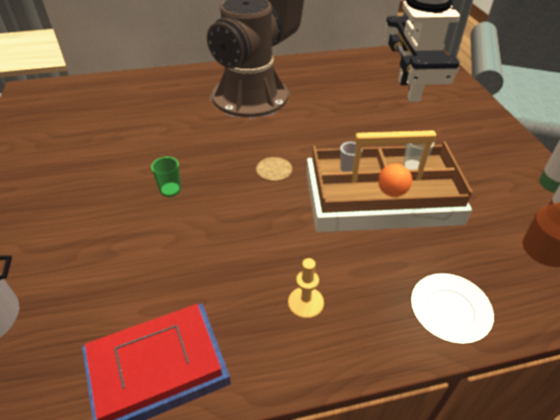

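The caddy sits centred on the riser, with its center within about 1 mm in the scene frame. The orange at (395,180) is near the middle, both cups are standing, the hand is clear, and the candlestick at (306,300) has not moved.

```bash
python3 -c "
from rig import robot
print(robot.job_done())"
```

```text
the job is handed in; nothing more can be done
None
```

The job is handed in, finished at about 54 s: the caddy stands centred on the riser to about 1 mm, the orange rests about 5 mm from the lane's middle after being held steady there for about 6 s, both cups are upright, the candlestick is untouched and the hand is clear.

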